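# Index a well plate under the read head

### The job

Wake the plate reader's lamp by pressing the yellow hinged paddle down to its stop for a moment and letting it spring back up. Then grip the red fin of the plate carriage and slide it gently along its rail to the left until you feel the ball plunger of the blue index block click into the carriage's notch, without running on past the notch or knocking anything else on the bench. Finish while still gripping the fin, holding the carriage still in the notch; do not let go.

Things in the scene. Friction and masses are not known exactly. Their poses are not given: they have to be found in the camera images.
- paddle_base: grey base plate of the lamp paddle, fixed to the bench, 135 x 90 x 12 mm; origin at the bench surface, 5 mm from the middle of the plate towards the hinge; its x axis points from the free (near) end of the paddle to the hinge (far end), z up. The hinge axis is parallel to its y axis, 45 mm along x, 37 mm up.
- paddle_pad (a point): middle of the black rubber pad (40 x 50 mm) on top of the yellow paddle plate (100 x 62 x 8 mm), 74 mm from the hinge. At rest the plate rises at 0.34 rad towards its free end and the pad is 67 mm above the bench; pressing moves the pad down by about 22 mm and a little outwards. Push down with closed fingertips: about 6 N starts it, about 10 N brings it to the stop.
- paddle (a joint): angle of the paddle in rad: 0 at rest (up), 0.30 at its stop (fully down); springs back up by itself
- stage: white base of the plate stage, fixed to the bench, 380 mm long with two steel rails; its y axis is the rail direction, in which the carriage must slide (to the robot's left), x points away from the robot across the rails, z up; origin at bench level, midway between the rails, 90 mm from the right-hand end.
- carriage: aluminium carriage (90 x 180 mm, top 35 mm above the bench) with a clear 24-well plate fixed on it (top 49 mm above the bench) and a red fin on its robot side. Slides along the stage's y only, on 170 mm of rail between end stops, about 1.2 N of friction; axes parallel to the stage's. It starts 0 to 40 mm from the right-hand end.
- fin (a point): middle of the top edge of the red fin, 96 mm above the bench. The fin is upright, 14 mm thick along the rail (grip across this), 30 mm wide across the rail and clear for 50 mm below its top edge. 78 mm from the middle of the rails on the robot's side.
- notch (a point): middle of the notch in the carriage's far edge: a 10 mm wide gap cut in the edge, 30 mm above the bench, 75 mm behind the fin in the direction of sliding, on the side away from the robot
- index_block: blue block (36 x 34 x 24 mm) with a black read head on top (to 88 mm above the bench), clamped to the stage's far side, at a different place each time, 40 to 150 mm of sliding ahead; does not move. Origin at bench level under the steel ball's rest position, so the ball is in line with its y = 0; axes parallel to the stage's.
- plunger (a point): tip of the 12 mm steel ball of the spring plunger, 30 mm above the bench, pressing on the carriage's far edge. Once the notch is within about 5 mm the ball drops in and pulls the carriage to the notch's centre (2 to 6 N); there it holds both ways, and pushing on past takes 8 to 13 N. In the notch, notch and the ball are level along the rail.
- tip_rack: red pipette-tip rack with white tips, 85 x 120 x 62 mm tall, behind the stage; loose bystander, leave alone; origin under its middle
- reagent: amber reagent bottle, 60 mm diameter, 130 mm tall, beyond the paddle; loose bystander, leave alone; origin under its middle
- waste_can: open steel waste can with a red collar, 141 mm diameter, 153 mm tall, at the right-hand end of the stage; loose bystander, leave alone; origin under its middle
- dishes: stack of three Petri dishes, 90 mm diameter, 44 mm tall, between the robot and the stage; loose bystander, leave alone; origin under its middle
- marker: blue and white marker lying on the bench, 125 mm long, 16 mm wide, 14 mm high, between the robot and the stage; loose bystander, leave alone; origin under its middle
- timer: white bench timer, 70 x 65 x 28 mm, to the left of the paddle; loose bystander, leave alone; origin under its middle
- tube_rack: blue tube rack with capped tubes, 60 x 200 x 75 mm tall, behind the stage; loose bystander, leave alone; origin under its middle
There are look-alikes about, which are no part of the job. What is shaped like the paddle_base but green is not meant.

How it is judged:
By the outcome, as a careful person would: the job done as asked, in the order asked, and still so for the second after the job is handed in, while the arm keeps its last pose, push and grip.
It also fails if it takes over 54 s, if anything falls off the work surface, if the arm or the gripper's body presses on something with over 40 N, if the wrist force passes 120 N, or if a joint passes its speed limit or range.

### The arm

A 6-joint arm with a two-finger parallel gripper is mounted at the origin on the work surface. World frame = base frame: x ahead of the robot, y to its left, z up, the work surface at z = 0. Lengths are in mm, angles in rad, forces in N, time in s.
With the tool pointing down it reaches from about 375 to 900 mm from the base axis. Payload 3.1 kg.
Tool frame: the origin (TCP) lies between the finger pads; the fingertips stand 11 mm ahead of it and the grasp point (between the pads) lies 8 mm behind it; z points along the fingers, y is the line along which they close (so a half turn about z gives the same grasp; the last joint's range is limited). The gripper opens to 85 mm and grips with 20 to 120 N. Pads are 22 mm wide; open, the fingers measure 114 mm over their backs; the gripper's body (76 mm by 85 mm) begins 54 mm behind the grasp point. The pads swing forward as they close: fully open they stand 13 mm farther back than shut.
Start: joints at [1.079, 0.527, 1.433, -0, 1.181, -0.178], TCP at [192.881, 594.469, 242.31] pointing down, gripper open.
Joint ranges: [-3.08, 3.08], [-0.75, 2.2], [0.22, 2.44], [-1.43, 4.57], [0, 2.65], [-2.85, 2.85]. Speed limits (rad/s): [2.79, 2.79, 3.14, 3.14, 3.14, 3.14].

### API

Orientations are given as a rotation vector (axis times angle).
In Python, from station import telemetry, eyes, ctrl gives the robot as it stands. The module is installed in compiled form; this text tells all that it offers.
- The arm moves only by the tool send_rows, never from a script. Its argument "targets" is a list of rows, each a list of 6 numbers: the shift along the tool's x, y, z in units of 50 mm (1.0 is 50 mm), then the turn, a rotation vector about the tool's x, y, z in degrees. A call has 1 to 10 rows; each row shifts and turns the commanded pose from where the row before left it, along the tool's axes as they then stand; what a row does not reach is not made up. A row lasts 1/8 s, in which the tool goes at most 62.5 mm and 10.7 degrees, less where a joint would pass 70% of its speed; a pose out of reach is approached as far as the arm can. A call is refused whole if a number of a shift passes 1 or a number of a turn 10.7, either way. A call with a gripper value outside its range is refused whole. "jaw" is the opening, from 0 (shut) to 1 (fully open), set as the call begins (left out, the last holds). The fingers move at their own pace and stop on an object; the grip force is fixed at half the most. Time passes only in rows, so rows that do not move let the fingers close. It gives the time, the measured TCP pose, the force, the opening and the grip force at its end, in the units of the state.
- telemetry.get_obs(): the state, without advancing time (a new reading comes with each control period).
- eyes.read_camera(name): name is "scene" or "top"; returns a dict with "frame" (420x560x3 uint8, red, green, blue), "fx", "fy", "cx", "cy" (pixels), "D" ([k1, k2, p1, p2, k3] as OpenCV has them; the pictures are not rectified), "pose" (4x4, takes a point from camera to world coordinates). Camera axes: x right, y up, looking along -z (the intrinsics and any distortion apply to the point x, -y, -z); pixel columns grow to the right and rows downward; lengths in mm; the calibration is good to about 2 mm. A picture is of the moment at which its call begins. There is no depth.
- ctrl.job_done(): hands the job in; it is judged then, once.
The state is a dict: "clock": time; "joints": joint angles; "qvel": joint speeds; "joint_torque": joint torques, N m; "position": TCP position; "ee_rot": TCP orientation; "contact_force": force on the tool from outside, world axes, zero at the start; "wrist_torque": the same for the moment, N m; "grip_width": opening from 0.0 (shut) to 1.0 (fully open); "grasp_force": force on a finger pad.
Only numpy, scipy, OpenCV 4.12 (cv2) and the standard library are available. Lean on these libraries where they do the work, as an engineer would, in place of code of your own. Each camera call takes 0.05 s, during which the arm holds its last target. There are 200 camera calls.

## Working session

There is one attempt and no reset: what is moved stays moved. The work goes in short steps, Python scripts to look and compute and a tool call to move; the robot and the scene stay as the last step left them, time stands still between calls to the robot, and variables do not carry over. Pictures are saved under pics/ and viewed, at most 10 in all, crops included, and the job is handed in when it is done.

Besides the shell and the picture viewer there is one more tool, called after "Emit:" by a JSON object that holds its "name" and its "arguments". send_rows: Moves the arm, as the interface text tells. Its arguments: {"type":"object","properties":{"targets":{"type":"array"},"jaw":{"type":"number"}},"required":["targets"]}

```bash
mkdir -p pics; python3 - <<'E'
from station import telemetry, eyes
import cv2,numpy as np
for n in("scene","top"):
    d=eyes.read_camera(n); cv2.imwrite(f"pics/{n}0.png",d["frame"][:,:,::-1]); 
    print(n,d["fx"],d["fy"],d["cx"],d["cy"],d["D"]);print(np.round(d["pose"],3))
o=telemetry.get_obs();print(o)
E
```

```text
scene 402.947035997275 402.947035997275 277.2620318772346 207.7664461986046 [-0.08373071  0.          0.          0.          0.        ]
[[ 8.700000e-01 -3.400000e-01  3.580000e-01  1.062917e+03]
 [ 4.930000e-01  5.910000e-01 -6.390000e-01 -9.099400e+02]
 [ 6.000000e-03  7.320000e-01  6.810000e-01  1.050834e+03]
 [ 0.000000e+00  0.000000e+00  0.000000e+00  1.000000e+00]]
top 497.95243194056707 497.95243194056707 279.9014014730943 212.4394466012852 [-0.02424166  0.          0.          0.          0.        ]
[[ 8.600000e-02  9.730000e-01 -2.130000e-01  2.597330e+02]
 [-9.960000e-01  8.300000e-02 -2.000000e-02 -2.214700e+01]
 [-2.000000e-03  2.140000e-01  9.770000e-01  1.467736e+03]
 [ 0.000000e+00  0.000000e+00  0.000000e+00  1.000000e+00]]
{'clock': 0.1, 'joints': array([ 1.07850928e+00,  5.28365151e-01,  1.43377589e+00, -1.62769326e-05,
        1.18143757e+00, -1.78536701e-01]), 'qvel': array([ 1.98368844e-03, -2.56961832e-03, -3.11734742e-03, -6.77026185e-04,
       -7.03883659e-04, -7.08127470e-05]), 'joint_torque': array([-2.95948848e-04, -4.43305063e+01, -1.78586662e+01, -2.85693377e-04,
        3.88385874e-03,  2.51932636e-05]), 'position': array([192.58626597, 593.92268406, 241.43587149]), 'ee_rot': array([-4.90709199e-01, -3.10238337e+00,  2.95288122e-03]), 'contact_force': array([-0.90840474, -0.38477578, -0.08904486]), 'wrist_torque': array([0.01116929, 0.05098932, 0.02946404]), 'grasp_force': 0.0, 'grip_width': 0.9966561090336613}
```

View pics/scene0.png

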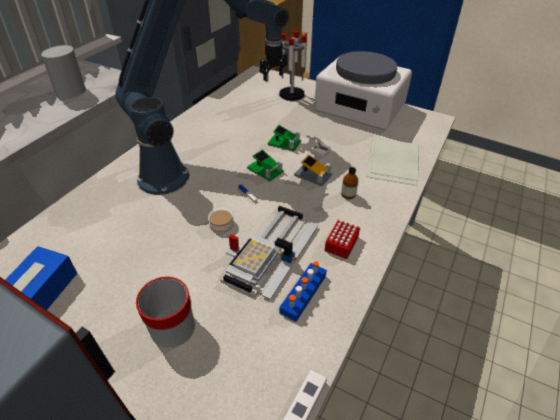

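View pics/top0.png

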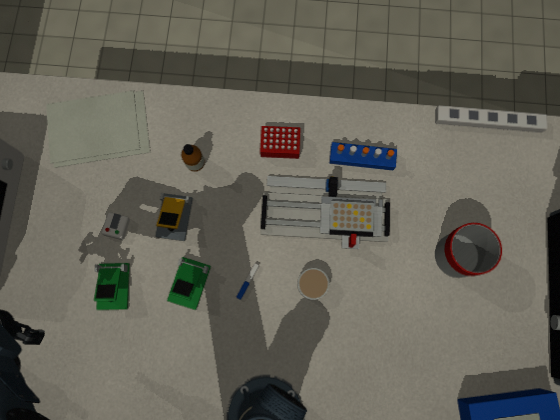

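The top view shows the yellow paddle with its black pad near (170,218) and the red fin near (351,240). The index block and read head are near (333,186), with green look-alikes at (112,285) and (187,280). In the scene view the pad is near (311,165), the fin near (234,242) and the block near (286,247). I'll enlarge these for pixel work.

```bash
python3 - <<'E'
import cv2,numpy as np
s=cv2.imread("pics/scene0.png");t=cv2.imread("pics/top0.png")
def crop(im,x,y,w,h,k): return cv2.resize(im[y:y+h,x:x+w],None,fx=k,fy=k,interpolation=cv2.INTER_CUBIC)
A=crop(t,250,160,160,100,5)   # 800x500
cv2.imwrite("pics/tstage.png",A)
cv2.imwrite("pics/sstage.png",crop(s,210,195,120,100,6))
B=np.hstack([crop(t,140,180,60,70,6),crop(s,285,140,60,70,6)])
cv2.imwrite("pics/pad.png",B)
E
```

```text
(no output)
```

View pics/tstage.png

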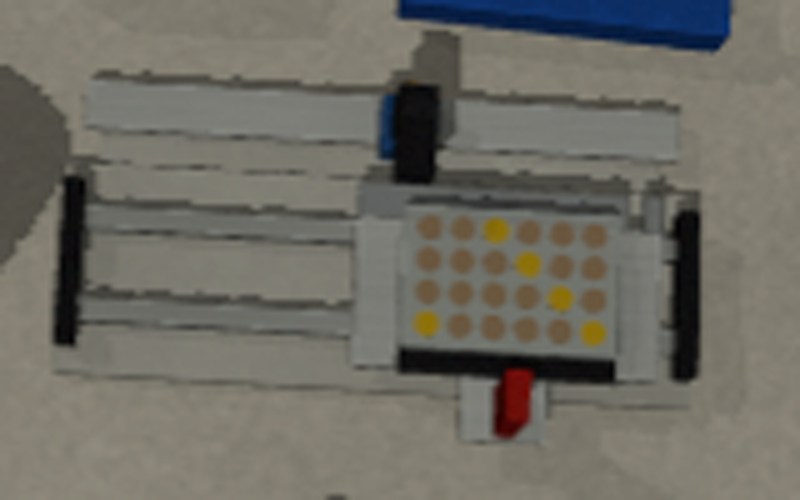

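View pics/sstage.png

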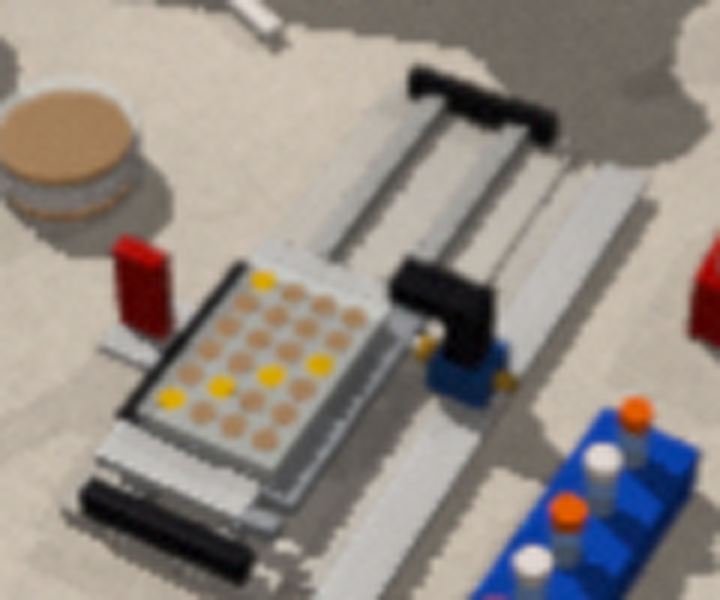

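View pics/pad.png

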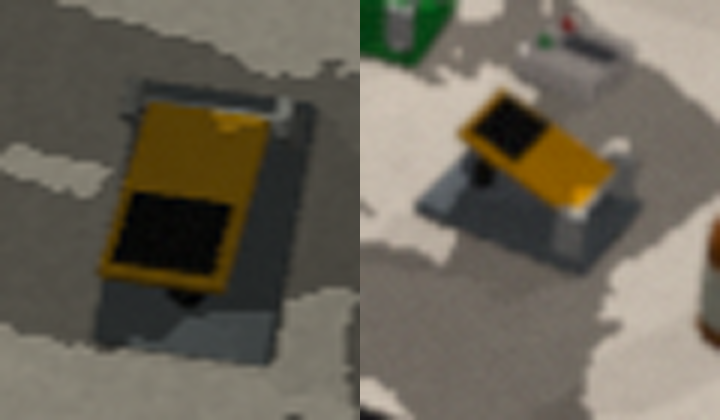

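The stage crops show the fin's top face at about top-view (354,239) and scene-view (233.8,237). The notch gap in the carriage's far edge is at about (377,200), and the blue block and read head at about (333,186). The pad crop puts the black pad at top-view (168.7,219.2) and scene-view (310,161). I'll refine these with colour masks and triangulate.

```bash
cat > h.py <<'E'
import numpy as np, cv2
from station import eyes, telemetry
def ray(d,p):
    K=np.array([[d["fx"],0,d["cx"]],[0,d["fy"],d["cy"]],[0,0,1]])
    n=cv2.undistortPoints(np.array([[p]],float),K,np.array(d["D"],float))[0,0]
    v=d["pose"][:3,:3]@np.array([n[0],-n[1],-1]); return d["pose"][:3,3],v/np.linalg.norm(v)
def plane(d,p,z):
    o,v=ray(d,p); return o+v*(z-o[2])/v[2]
def tri(d1,p1,d2,p2):
    o1,v1=ray(d1,p1);o2,v2=ray(d2,p2)
    s=np.linalg.lstsq(np.c_[v1,-v2],o2-o1,rcond=None)[0]
    a=o1+v1*s[0];b=o2+v2*s[1]; return (a+b)/2,np.linalg.norm(a-b)
E
python3 - <<'E'
from h import *
S=eyes.read_camera("scene");T=eyes.read_camera("top")
np.set_printoptions(precision=1,suppress=True)
def hsv(d): return cv2.cvtColor(d["frame"],cv2.COLOR_RGB2HSV)
def blob(m,x,y,w,h):
    M=np.zeros_like(m);M[y:y+h,x:x+w]=m[y:y+h,x:x+w]
    n,l,st,c=cv2.connectedComponentsWithStats(M.astype(np.uint8))
    k=1+np.argmax(st[1:,4]); return l==k,c[k],st[k]
def red(d):
    H=hsv(d).astype(int);return ((H[...,0]<8)|(H[...,0]>172))&(H[...,1]>150)
for n,d,b in(("T",T,(335,225,30,30)),("S",S,(220,225,30,40))):
    m,c,st=blob(red(d),*b);print(n,"fin",c,st)
    x,y,w,h=st[:4]; print(d["frame"][y:y+h,x:x+w,0]*m[y:y+h,x:x+w])
dark=lambda d:d["frame"].max(2)<45
yel=lambda d:(lambda H:(H[...,0]>12)&(H[...,0]<32)&(H[...,1]>150))(hsv(d))
P=[]
for n,d,b in(("T",T,(150,200,45,33)),("S",S,(300,150,20,24))):
    y=yel(d)
    m,c,st=blob(dark(d),*b);print(n,"pad",c,st);P.append(c)
    hull=cv2.minAreaRect(np.argwhere(blob(y,b[0]-20,b[1]-20,b[2]+30,b[3]+30)[0])[:,::-1].astype(np.float32));print(n,"yellow",hull)
print("pad",tri(T,P[0],S,P[1]),"plane67",plane(T,P[0],67),plane(S,P[1],67))
c=lambda u,v:((u+.5)/5-.5+250,(v+.5)/5-.5+160)
L,R=plane(T,c(70,260),40),plane(T,c(686,295),40);print("stops",L,R,(L-R)/np.linalg.norm(L-R))
print("strip",plane(T,c(85,130),12),plane(T,c(680,160),12))
print("notch30",plane(T,c(637,200),30),"head88",plane(T,c(416,100),88), "blueL24",plane(T,c(381,128),24))
s6=lambda u,v:((u+.5)/6-.5+210,(v+.5)/6-.5+195)
print("fin", tri(T,c(518,398),S,s6(143,252)))
for z in(96,): print(plane(T,c(518,398),z),plane(S,s6(143,252),z))
E
```

```text
T fin [352.1 239.4] [349 233   8  14  87]
[[  0   0  24  28  32  31  25   0]
 [  0   0  89 108 112 110  97  54]
 [  0  37  89 107 108 107 113  72]
 [  0  54  91 107 108 108 112   0]
 [  0  50  94 108 108 108 112   0]
 [ 57  49  93 109 107 108 111   0]
 [ 57  46  94 110 107 109 110   0]
 [ 59  47  94 111 109 109 105   0]
 [ 58  48  89 108 110 108 105   0]
 [ 58  47  91 109 110 109 105   0]
 [ 50  49  90 107 108 110 105   0]
 [ 52  57  70  75  80  86   0   0]
 [ 56  64  66  67  67   0   0   0]
 [ 66  67  66  66   0   0   0   0]]
S fin [233.3 242.2] [229 234   9  17 117]
[[  0 144 141   0   0   0   0   0   0]
 [  0 170 168 161 159   0   0   0   0]
 [157 174 175 174 169 164 170   0   0]
 [115 130 151 169 173 170 170 166   0]
 [ 96  93 103 121 140 161 165 151 114]
 [  0  83  84  85  95 115 121 106   0]
 [  0  83  82  81  80  86  88  80  85]
 [  0  82  78  81  79  80  79  74  83]
 [  0  88  80  79  81  80  83  77  79]
 [  0  86  79  82  79  81  80  79  73]
 [  0  87  79  80  79  81  78  78  74]
 [  0  88  80  79  80  78  83  81  74]
 [  0  92  79  80  80  80  79  79  69]
 [  0   0  80  80 
[... 177 characters left out ...]
26]
T yellow ((170.40257263183594, 212.75071716308594), (20.9832820892334, 32.706085205078125), 15.52410888671875)
S pad [309.6 161. ] [304 157  12   9  64]
S yellow ((313.57867431640625, 165.17416381835938), (24.061952590942383, 11.12997817993164), 32.0053825378418)
pad (array([521.8, 297.4,  80. ]), np.float64(23.47125376395362)) plane67 [514.4 293.1  67. ] [522.2 324.2  67. ]
stops [568.9  55.1  40. ] [ 578.8 -306.3   40. ] [-0.  1.  0.]
strip [656.   55.1  12. ] [ 668.1 -305.    12. ]
notch30 [ 636.2 -276.9   30. ] head88 [ 669.4 -137.2   88. ] blueL24 [ 669.2 -122.6   24. ]
fin (array([ 502.1, -203.1,   92.2]), np.float64(4.603217191034059))
[ 499.6 -204.1   96. ] [ 505.9 -204.3   96. ]
```

```bash
python3 - <<'E'
from h import *
S=eyes.read_camera("scene");T=eyes.read_camera("top")
np.set_printoptions(precision=1,suppress=True)
f=T["frame"]; H=cv2.cvtColor(f,cv2.COLOR_RGB2HSV)
m=(f.max(2)<30)[205:232,155:182]; n,l,st,c=cv2.connectedComponentsWithStats(m.astype(np.uint8));print(st[1:],c[1:]+[155,205])
for p in((168.3,218.8),): print(tri(T,p,S,(309.7,161)),plane(T,p,67),plane(S,(309.7,161),67))
c=lambda u,v,k=6,x=140,y=180:((u+.5)/k-.5+x,(v+.5)/k-.5+y)
for q in((130,83),(315,103),(272,362),(97,345)): print("base",plane(T,c(*q),12))
for q in((152,102),(272,118)): print("hinge end",plane(T,c(*q),41))
for q in((100,272),(225,290)): print("free end",plane(T,c(*q),76))
o=telemetry.get_obs();print(o["clock"])
E
```

```text
[[  4   7  19  14 198]
 [ 13  23   7   4  16]] [[168.2 218.4]
 [170.6 229.2]]
(array([520.2, 326.4,  64.2]), np.float64(2.600136571652653)) [518.6 324.9  67. ] [522.5 324.1  67. ]
base [604.6 370.3  12. ]
base [602.2 275.9  12. ]
base [469.6 280.9  12. ]
base [470.6 368.3  12. ]
hinge end [589.1 350.3  41. ]
hinge end [586.1 290.2  41. ]
free end [496.3 354.6  76. ]
free end [492.8 294.2  76. ]
0.3
```

Emit:
{"name": "send_rows", "arguments": {"targets": [[0, 0, 0, 0, 0, -9.8], [0, 0, 0, 0, 0, -9.8], [-0.84, -0.7, 0, 0, 0, 0], [-0.84, -0.7, 0, 0, 0, 0], [-0.84, -0.7, 0, 0, 0, 0], [-0.84, -0.7, 0, 0, 0, 0], [-0.84, -0.7, 0, 0, 0, 0], [-0.84, -0.7, 0, 0, 0, 0], [-0.84, -0.7, 0, 0, 0, 0], [-0.84, -0.7, 0, 0, 0, 0]], "jaw": 0}}

```text
clock: 1.55
position: [537.9, 322.9, 242.3]
ee_rot: [-0.044, 3.141, 0.0]
contact_force: [1.0, 1.2, -0.2]
grip_width: -0.0
grasp_force: 0.0
```

Emit:
{"name": "send_rows", "arguments": {"targets": [[0.38, 0.04, 0.5, 0, 0, 0], [0, 0, 0.8, 0, 0, 0], [0, 0, 0.8, 0, 0, 0], [0, 0, 0.6, 0, 0, 0], [0, 0, 0.3, 0, 0, 0], [0, 0, 0, 0, 0, 0]]}}

```text
clock: 2.3
position: [517.2, 325.4, 91.5]
ee_rot: [0.044, -3.14, 0.001]
contact_force: [-0.1, 0.2, -0.2]
grip_width: -0.002
grasp_force: 0.0
```

Emit:
{"name": "send_rows", "arguments": {"targets": [[0, 0, 0.14, 0, 0, 0], [0, 0, 0.14, 0, 0, 0], [0, 0, 0.1, 0, 0, 0], [0, 0, 0.1, 0, 0, 0], [0, 0, 0, 0, 0, 0]]}}

```text
clock: 2.92
position: [516.8, 325.9, 69.2]
ee_rot: [0.044, -3.14, -0.001]
contact_force: [-2.6, 0.5, 8.0]
grip_width: -0.0
grasp_force: 3.3
```

Emit:
{"name": "send_rows", "arguments": {"targets": [[0, 0, 0.1, 0, 0, 0], [0, 0, 0.1, 0, 0, 0], [0, 0, 0.04, 0, 0, 0], [0, 0, 0, 0, 0, 0]]}}

```text
clock: 3.42
position: [515.3, 326.0, 57.4]
ee_rot: [0.044, -3.137, -0.0]
contact_force: [-7.0, 1.3, 10.6]
grip_width: -0.003
grasp_force: 4.6
```

Emit:
{"name": "send_rows", "arguments": {"targets": [[0, 0, 0.04, 0, 0, 0], [0, 0, 0.04, 0, 0, 0], [0, 0, 0, 0, 0, 0]]}}

```text
clock: 3.8
position: [515.3, 326.1, 56.5]
ee_rot: [0.044, -3.138, -0.0]
contact_force: [-9.4, -1.1, 26.7]
grip_width: -0.0
grasp_force: 13.3
```

Emit:
{"name": "send_rows", "arguments": {"targets": [[0, 0, 0, 0, 0, 0], [0, 0, 0, 0, 0, 0], [0, 0, -0.5, 0, 0, 0], [0, 0, -0.8, 0, 0, 0], [0, 0, -0.9, 0, 0, 0], [0, 0, 0, 0, 0, 0]]}}

```text
clock: 4.55
position: [520.4, 326.7, 166.6]
ee_rot: [-0.045, 3.132, 0.005]
contact_force: [-0.1, 0.4, 0.4]
grip_width: 0.002
grasp_force: 0.0
```

```bash
python3 - <<'E'
from h import *
o=telemetry.get_obs();print(o["position"],o["contact_force"],o["clock"])
S=eyes.read_camera("scene");f=S["frame"]
m=(f.max(2)<45)[150:174,300:320];n,l,st,c=cv2.connectedComponentsWithStats(m.astype(np.uint8));print(st[1:],c[1:]+[300,150])
E
```

```text
[520.36442695 326.70094595 166.62048659] [-0.05039477  0.41770989  0.40735059] 4.55
[[ 5  7 10  9 49]
 [ 4 17  3  4 11]] [[309.65306122 161.        ]
 [304.90909091 168.63636364]]
```

The pad is back at its rest pixel, so the paddle sprang up. Next I move to the fin.

Emit:
{"name": "send_rows", "arguments": {"targets": [[0.06, -0.5, 0, 0, 0, 0], [0.06, -1, 0, 0, 0, 0], [0.06, -1, 0, 0, 0, 0], [0.06, -1, 0, 0, 0, 0], [0.06, -1, 0, 0, 0, 0], [0.06, -1, 0, 0, 0, 0], [0.06, -1, 0, 0, 0, 0], [0.06, -1, 0, 0, 0, 0], [0.06, -1, 0, 0, 0, 0], [0.06, -1, 0, 0, 0, 0]], "jaw": 0.7}}

```text
clock: 5.85
position: [499.9, -151.3, 160.7]
ee_rot: [0.044, -3.139, -0.002]
contact_force: [0.0, -0.7, 0.2]
grip_width: 0.698
grasp_force: 0.0
```

Emit:
{"name": "send_rows", "arguments": {"targets": [[0.06, -0.7, 0, 0, 0, 0], [0, -0.4, 0, 0, 0, 0], [0, 0, 0, 0, 0, 0], [0, 0, 0, 0, 0, 0]]}}

```text
clock: 6.35
position: [499.1, -203.6, 161.8]
ee_rot: [0.046, -3.14, -0.003]
contact_force: [-0.5, 1.0, 0.5]
grip_width: 0.697
grasp_force: 0.0
```

Emit:
{"name": "send_rows", "arguments": {"targets": [[-0.07, 0, 0.3, 0, 0, 0], [0, 0, 0.6, 0, 0, 0], [0, 0, 0.5, 0, 0, 0], [0, 0, 0.3, 0, 0, 0], [0, 0, 0.18, 0, 0, 0], [0, 0, 0, 0, 0, 0]]}}

```text
clock: 7.1
position: [503.0, -204.7, 67.9]
ee_rot: [0.045, -3.141, -0.001]
contact_force: [-0.7, 1.3, 0.3]
grip_width: 0.701
grasp_force: 0.0
```

```bash
python3 - <<'E'
from h import *
o=telemetry.get_obs();print(o["position"],o["contact_force"],o["clock"])
a=[]
for n,x,y,w,h in(("scene",200,190,90,90),("top",310,195,90,90)):
    f=eyes.read_camera(n)["frame"][y:y+h,x:x+w,::-1];a.append(cv2.resize(f,(400,400),interpolation=cv2.INTER_CUBIC))
cv2.imwrite("pics/g1.png",np.hstack(a))
E
```

```text
[ 503.04120392 -204.73009945   67.87045648] [-0.71234057  1.31267027  0.2590514 ] 7.1
```

View pics/g1.png

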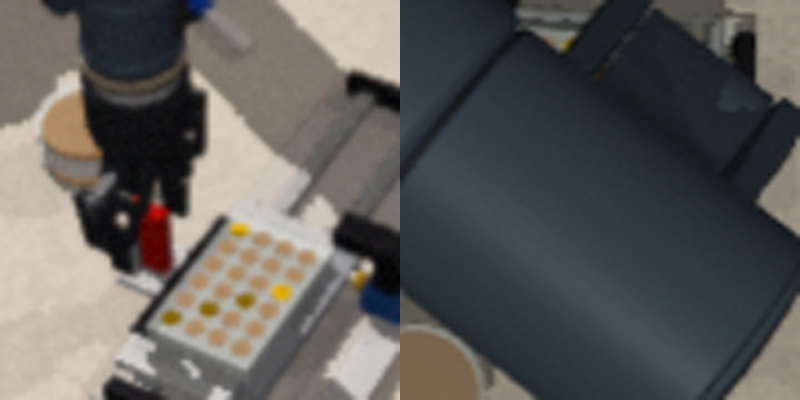

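In the scene view the red fin, at crop (155,235), stands between the open fingers. In the top view the arm hides it. I'll close the jaw.

Emit:
{"name": "send_rows", "arguments": {"targets": [[0, 0, 0, 0, 0, 0], [0, 0, 0, 0, 0, 0], [0, 0, 0, 0, 0, 0], [0, 0, 0, 0, 0, 0], [0, 0, 0, 0, 0, 0], [0, 0, 0, 0, 0, 0]], "jaw": 0}}

```text
clock: 7.95
position: [503.2, -204.9, 68.9]
ee_rot: [-0.044, 3.141, -0.0]
contact_force: [-0.7, 1.0, 4.7]
grip_width: 0.157
grasp_force: 58.7
```

Emit:
{"name": "send_rows", "arguments": {"targets": [[0, 0.04, 0, 0, 0, 0], [0, 0.1, 0, 0, 0, 0], [0, 0.1, 0, 0, 0, 0], [0, 0.1, 0, 0, 0, 0], [0, 0.1, 0, 0, 0, 0], [0, 0.1, 0, 0, 0, 0], [0, 0.1, 0, 0, 0, 0], [0, 0.1, 0, 0, 0, 0], [0, 0.04, 0, 0, 0, 0], [0, 0, 0, 0, 0, 0]]}}

```text
clock: 9.2
position: [502.2, -166.5, 68.9]
ee_rot: [-0.044, 3.141, -0.001]
contact_force: [-1.3, -0.8, 5.5]
grip_width: 0.153
grasp_force: 59.1
```

Emit:
{"name": "send_rows", "arguments": {"targets": [[0, 0.06, 0, 0, 0, 0], [0, 0.12, 0, 0, 0, 0], [0, 0.12, 0, 0, 0, 0], [0, 0.12, 0, 0, 0, 0], [0, 0.12, 0, 0, 0, 0], [0, 0.12, 0, 0, 0, 0], [0, 0.12, 0, 0, 0, 0], [0, 0.12, 0, 0, 0, 0], [0, 0.1, 0, 0, 0, 0], [0, 0, 0, 0, 0, 0]]}}

```text
clock: 10.45
position: [500.8, -115.9, 68.9]
ee_rot: [-0.044, 3.141, 0.0]
contact_force: [-0.9, 2.3, 6.1]
grip_width: 0.158
grasp_force: 59.2
```

```bash
python3 - <<'E'
from h import *
o=telemetry.get_obs();print(o["position"],o["contact_force"],o["clock"])
a=[]
for n,x,y,w,h in(("scene",200,190,120,120),("top",310,165,90,90)):
    d=eyes.read_camera(n);f=d["frame"][y:y+h,x:x+w,::-1];a.append(cv2.resize(f,(400,400),interpolation=cv2.INTER_CUBIC))
cv2.imwrite("pics/g2.png",np.hstack(a))
E
```

```text
[ 500.78695486 -115.92108237   68.87758562] [-0.87974872  2.26417186  6.10693179] 10.45
```

View pics/g2.png

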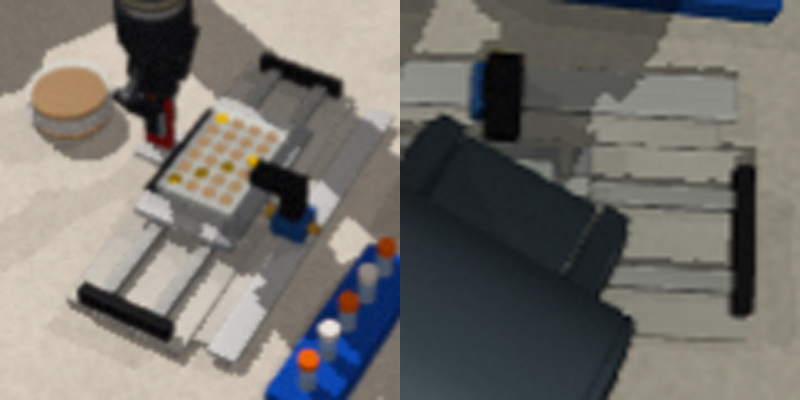

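The carriage is following the gripper, and the block is still ahead of the notch at top-view crop (500,95). I'll move closer, then creep.

Emit:
{"name": "send_rows", "arguments": {"targets": [[0, 0.06, 0, 0, 0, 0], [0, 0.1, 0, 0, 0, 0], [0, 0.1, 0, 0, 0, 0], [0, 0.1, 0, 0, 0, 0], [0, 0.1, 0, 0, 0, 0], [0, 0.1, 0, 0, 0, 0], [0, 0.04, 0, 0, 0, 0], [0, 0, 0, 0, 0, 0]]}}

```text
clock: 11.55
position: [500.0, -86.4, 68.9]
ee_rot: [-0.044, 3.14, -0.001]
contact_force: [-0.9, -0.0, 6.7]
grip_width: 0.157
grasp_force: 59.1
```

Emit:
{"name": "send_rows", "arguments": {"targets": [[0, 0.04, 0, 0, 0, 0], [0, 0.04, 0, 0, 0, 0], [0, 0, 0, 0, 0, 0]]}}

```text
clock: 11.92
position: [499.9, -82.6, 68.9]
ee_rot: [-0.044, 3.14, -0.001]
contact_force: [-1.0, -2.2, 6.5]
grip_width: 0.155
grasp_force: 59.1
```

Emit:
{"name": "send_rows", "arguments": {"targets": [[0, 0.04, 0, 0, 0, 0], [0, 0, 0, 0, 0, 0]]}}

```text
clock: 12.18
position: [499.8, -80.4, 68.9]
ee_rot: [-0.044, 3.14, -0.001]
contact_force: [-0.7, -0.6, 6.3]
grip_width: 0.159
grasp_force: 59.1
```

Emit:
{"name": "send_rows", "arguments": {"targets": [[0, 0.04, 0, 0, 0, 0], [0, 0, 0, 0, 0, 0]]}}

```text
clock: 12.42
position: [499.8, -78.4, 68.9]
ee_rot: [-0.044, 3.14, -0.001]
contact_force: [-1.3, -0.5, 7.1]
grip_width: 0.158
grasp_force: 59.1
```

Emit:
{"name": "send_rows", "arguments": {"targets": [[0, 0.04, 0, 0, 0, 0], [0, 0, 0, 0, 0, 0]]}}

```text
clock: 12.68
position: [499.8, -76.5, 68.9]
ee_rot: [-0.044, 3.14, -0.001]
contact_force: [-1.2, -1.1, 6.9]
grip_width: 0.156
grasp_force: 59.1
```

Emit:
{"name": "send_rows", "arguments": {"targets": [[0, 0.04, 0, 0, 0, 0], [0, 0, 0, 0, 0, 0]]}}

```text
clock: 12.92
position: [499.7, -74.6, 68.9]
ee_rot: [-0.044, 3.14, -0.001]
contact_force: [-1.2, -1.1, 6.4]
grip_width: 0.158
grasp_force: 59.1
```

Emit:
{"name": "send_rows", "arguments": {"targets": [[0, 0.04, 0, 0, 0, 0], [0, 0, 0, 0, 0, 0]]}}

```text
clock: 13.18
position: [499.6, -72.2, 68.9]
ee_rot: [-0.044, 3.14, -0.0]
contact_force: [-0.0, 0.8, 6.5]
grip_width: 0.152
grasp_force: 59.2
```

Emit:
{"name": "send_rows", "arguments": {"targets": [[0, 0.02, 0, 0, 0, 0], [0, 0, 0, 0, 0, 0]]}}

```text
clock: 13.42
position: [499.6, -71.5, 68.9]
ee_rot: [-0.044, 3.14, -0.001]
contact_force: [-0.9, -1.7, 6.7]
grip_width: 0.159
grasp_force: 59.1
```

Emit:
{"name": "send_rows", "arguments": {"targets": [[0, 0.03, 0, 0, 0, 0], [0, 0, 0, 0, 0, 0]]}}

```text
clock: 13.68
position: [499.5, -69.6, 68.9]
ee_rot: [-0.044, 3.14, -0.0]
contact_force: [-0.5, 0.8, 6.3]
grip_width: 0.157
grasp_force: 59.2
```

Emit:
{"name": "send_rows", "arguments": {"targets": [[0, 0.02, 0, 0, 0, 0], [0, 0, 0, 0, 0, 0], [0, 0, 0, 0, 0, 0]]}}

```text
clock: 14.05
position: [499.5, -68.4, 68.9]
ee_rot: [-0.044, 3.14, 0.0]
contact_force: [-1.4, 0.4, 7.4]
grip_width: 0.159
grasp_force: 59.2
```

Emit:
{"name": "send_rows", "arguments": {"targets": [[0, 0.02, 0, 0, 0, 0], [0, 0, 0, 0, 0, 0]]}}

```text
clock: 14.3
position: [499.5, -67.5, 68.9]
ee_rot: [-0.044, 3.14, -0.0]
contact_force: [-1.3, 1.8, 7.2]
grip_width: 0.158
grasp_force: 59.1
```

```bash
cat > avg.py <<'E'
from h import *
r=[]
for i in range(8): eyes.read_camera("top"); o=telemetry.get_obs(); r.append(np.r_[o["position"],o["contact_force"]])
print(np.round(np.mean(r,0),2),o["clock"])
E
python3 avg.py
```

```text
[499.49 -67.5   68.87  -0.71   0.85   6.72] 14.7
```

Emit:
{"name": "send_rows", "arguments": {"targets": [[0, 0.02, 0, 0, 0, 0], [0, 0, 0, 0, 0, 0]]}}

```text
clock: 14.95
position: [499.5, -66.9, 68.9]
ee_rot: [-0.044, 3.14, -0.001]
contact_force: [-1.0, -0.6, 6.6]
grip_width: 0.154
grasp_force: 59.1
```

```bash
python3 avg.py
```

```text
[499.5  -66.93  68.89  -1.22  -0.95   6.96] 15.35
```

Emit:
{"name": "send_rows", "arguments": {"targets": [[0, 0.02, 0, 0, 0, 0], [0, 0, 0, 0, 0, 0]]}}

```text
clock: 15.6
position: [499.5, -66.5, 68.9]
ee_rot: [-0.045, 3.14, -0.002]
contact_force: [-2.0, -4.3, 7.4]
grip_width: 0.155
grasp_force: 59.1
```

```bash
python3 avg.py
```

```text
[499.49 -66.52  68.88  -1.99  -3.27   6.8 ] 16.0
```

Emit:
{"name": "send_rows", "arguments": {"targets": [[0, -0.03, 0, 0, 0, 0], [0, 0, 0, 0, 0, 0], [0, 0, 0, 0, 0, 0]]}}

```text
clock: 16.38
position: [499.5, -67.3, 68.9]
ee_rot: [-0.044, 3.14, -0.001]
contact_force: [-1.6, -0.4, 6.4]
grip_width: 0.158
grasp_force: 59.1
```

```bash
python3 avg.py
```

```text
[ 4.995e+02 -6.730e+01  6.888e+01 -6.500e-01 -2.600e-01  6.850e+00] 16.775
```

Emit:
{"name": "send_rows", "arguments": {"targets": [[0, -0.04, 0, 0, 0, 0], [0, 0, 0, 0, 0, 0], [0, 0, 0, 0, 0, 0]]}}

```text
clock: 17.15
position: [499.5, -68.2, 68.9]
ee_rot: [-0.043, 3.14, 0.002]
contact_force: [-0.3, 4.7, 6.3]
grip_width: 0.152
grasp_force: 59.4
```

```bash
python3 avg.py
```

```text
[ 4.9947e+02 -6.8170e+01  6.8870e+01  1.8000e-01  4.6400e+00  6.8800e+00] 17.55
```

The force is restoring in both directions (+4.6 N pulling forward, −3.3 N pushing back), so the ball is in the notch. I'll return to the middle and check with a picture.

Emit:
{"name": "send_rows", "arguments": {"targets": [[0, 0.035, 0, 0, 0, 0], [0, 0, 0, 0, 0, 0], [0, 0, 0, 0, 0, 0], [0, 0, 0, 0, 0, 0]]}}

```text
clock: 18.05
position: [499.5, -67.2, 68.9]
ee_rot: [-0.044, 3.14, 0.0]
contact_force: [0.3, 1.0, 7.4]
grip_width: 0.158
grasp_force: 59.3
```

```bash
python3 avg.py; python3 - <<'E'
from h import *
a=[]
for n,x,y,w,h in(("scene",200,180,120,120),("top",140,150,260,260)):
    f=eyes.read_camera(n)["frame"][y:y+h,x:x+w,::-1];a.append(cv2.resize(f,(400,400),interpolation=cv2.INTER_CUBIC))
cv2.imwrite("pics/g3.png",np.hstack(a))
E
```

```text
[499.48 -67.21  68.88  -0.8    1.42   6.79] 18.45
```

View pics/g3.png

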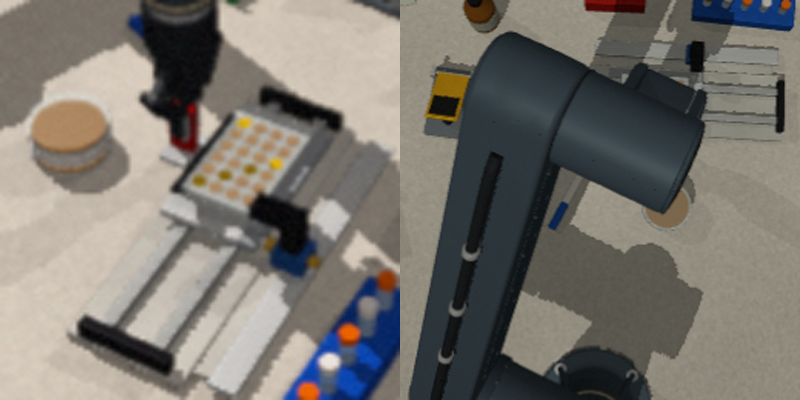

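The block, at crop (290,240), now sits at the carriage's rear end where the notch is. The fin is still gripped, at crop (185,130), and the bystanders are undisturbed. Handing in.

```bash
python3 -c "
from station import ctrl
print(ctrl.job_done())"
```

```text
the job is handed in; nothing more can be done
None
```

I pressed the paddle to its stop and it sprang back up; the carriage then slid about 138 mm into the notch, where the ball resists movement both ways, and I handed the job in at about 18.5 s with the fin still gripped.

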